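# Shim the rocking bench scale with a wedge

## Robot

A 6-joint arm with a two-finger parallel gripper is mounted at the origin on a cart in front of the work surface, level with it; the furniture and walls round the work are solid. World frame = base frame: x ahead of the robot, y to its left, z up, the work surface at z = 0. Lengths are in m, angles in rad, forces in N, time in s.
With the tool pointing down it reaches from about 0.375 to 0.825 m from the base axis. Payload 5.5 kg.
Tool frame: the origin (TCP) lies on the centre line of the jaws, within the pads' length; the fingertips stand 25 mm ahead of it and the grasp point (between the pads) lies 6 mm ahead of it; z points along the fingers, y is the direction in which the jaws open and shut (so a half turn about z gives the same grasp; the last joint's range is limited). The gripper opens to 85 mm and grips with 20 to 120 N. Pads are 22 mm wide; open, the fingers measure 114 mm over their backs; the gripper's body (76 mm by 85 mm) begins 54 mm behind the grasp point. The pads swing forward as they close: fully open they stand 13 mm farther back than shut.
Start: joints at [-1.308, 0.314, -0.047, 1.21, 0, 1.571], TCP at [0.156, -0.579, 0.256] pointing down, gripper open.
Joint ranges: [-2.67, 2.67], [-0.69, 1.73], [-1.03, 1.25], [-2.08, 2.16], [-1.42, 1.45], [-3.14, 3.14]. Speed limits (rad/s): [2.39, 2.39, 3.01, 3.14, 3.14, 3.14].

## Interface

Orientations are given as a unit quaternion [x, y, z, w].
In Python, from plant import manip, eyes gives the robot as it stands. The module is installed in compiled form; this text tells all that it offers.
- The arm moves only by the shell command python3 -m handwheel 'ROWS' [OPENING] [FORCE]. ROWS is JSON, a list of rows, each an object with "linear": the shift along the world's x, y, z in units of 2 cm (1.0 is 2 cm), a list of three; "twist": the turn, a rotation vector about the world's x, y, z in units of 5 degrees (1.0 is 5 degrees), a list of three. In form: [{"linear": [tx, ty, tz], "twist": [rx, ry, rz]}, ...]. A call has 1 to 12 rows; each row shifts and turns the pose as measured when the row begins; what a row does not reach is not made up. A row lasts 1/8 s, in which the tool goes at most 62.5 mm and 10.7 degrees, less where a joint would pass 70% of its speed; a pose out of reach is approached as far as the arm can. A call with a number of a shift or a turn outside -1 to 1 is refused whole. A call with a gripper value outside its range is refused whole. OPENING is the closure, from 0 (fully open) to 1 (shut), set as the call begins (- or left out, the last holds). The fingers move at their own pace and stop on an object; FORCE is the grip in N (left out, the last holds). Time passes only in rows, so rows that do not move let the fingers close. It gives the time, the measured TCP pose, the force and the opening at its end, in the units of the state.
- manip.get_state(): the state, without advancing time (a new reading comes with each control period).
- eyes.snapshot(name): name is "side" or "top" or "wrist"; returns a dict with "color" (420x560x3 uint8, red, green, blue), "mtx" (3x3 intrinsics, pixels), "position" and "orientation" of the camera in the world. Camera axes: x right, y up, looking along -z (the intrinsics and any distortion apply to the point x, -y, -z); pixel columns grow to the right and rows downward; lengths in m; the calibration is good to about 2 mm. The wrist camera is an equidistant fisheye: a pixel r from the principal point sees the ray r / f radians off the axis. A picture is of the moment at which its call begins. There is no depth.
- manip.job_done(): hands the job in, once; it reports no verdict.
The state is a dict: "time": time; "joints": joint angles; "dq": joint speeds; "effort": joint torques, N m; "tool_pos": TCP position; "tcp_rot": TCP orientation; "contact_force": force on the tool from outside, world axes, zero at the start; "wrist_torque": the same for the moment, N m; "width": finger opening in m.
Only numpy, scipy, OpenCV 4.12 (cv2) and the standard library are available. Lean on these libraries where they do the work, as an engineer would, in place of code of your own. Each camera call takes 0.05 s, during which the arm holds its last target. There are 200 camera calls.

## Task

The bench scale rocks because its front-left foot is too short. Push the orange wedge across the wooden board, thin end first, under that short foot until the scale stands level and the foot rests on the flat part of the wedge, then press down lightly on the green dot on the scale's pan to check that it no longer rocks, and move clear. The wedge is only pushed along the board, never lifted; keep the scale where it stands, do not lean on it hard, and leave the other things alone.

Things in the scene. Friction and masses are not known exactly. Their poses are not given: they have to be found in the camera images.
- board: Fixed wooden work board, 400 (x) x 332 (y) mm, its top 32 mm above the bench (z = 0.032); the scale and the wedge stand on it. Origin: at bench height under its middle.
- scale: Grey bench scale, 2.2 kg, loose, held by friction (stays put under pushes below 8 N). Housing 168 (x) x 160 (y) mm, underside 18 mm above the board when level; 4 domed feet at x = +-62, y = +-58 mm. Origin: at board height under the housing's middle; x to its back, y to its left, z up. Starts leaning 0.08 rad down onto the short foot; level when z is vertical.
- short_foot (a point): Lowest point of the domed sole of the short, bare metal foot at the scale's front-left corner (x = -62, y = +58 mm in the scale's frame), 22 mm in from the housing's front and left faces. It is 7 mm shorter than the three black feet and starts standing on the board.
- wedge: Orange wedge, 120 g, 50 mm wide, loose, flat on the board. Origin: on its underside, mid-width, under the heel's front face; x to the thin tip, z up. Flat ribbed part: x = 0 to 36 mm, 7 mm high, just what the short foot lacks; the foot must stand there, within 25 mm of the middle line. Ramp: x = 36 to 76, falling from 7 to 1 mm. Slides at about 1 N, under 8 N below the foot.
- wedge_heel (a point): Middle of the rear face of the wedge's heel (upright block to push on, 50 wide, 14 thick, 28 mm high; wedge x = -14 to 0), 14 mm above the board. Pushed in squarely, the heel meets the housing's front when the foot is at wedge x = 22.
- press_dot (a point): Centre of the green dot, 18 mm across, on the upper face of the pan near its back-right corner (x = 46, y = -46 mm in the scale's frame, 56 mm above the board when level). Press straight down here with about 3 to 15 N.
- bearing_b: Bystander, leave alone: small ball bearing, 42x42x12, on the right front of the board (mm), origin under its middle.
- coupler_b: Bystander, leave alone: steel air coupler, 25x60x25, right of the board (mm), origin under its middle.
- bearing_a: Bystander, leave alone: ball bearing, 52x52x15, left of the board (mm), origin under its middle.
- bolt_a: Bystander, leave alone: steel bolt with nut, 21x68x21, left of the board (mm), origin under its middle.
- tape_measure: Bystander, leave alone: yellow tape measure, 67x84x29, left of the board (mm), origin under its middle.

How it is judged:
On the way, in this order (a step that is already met when the one before it is completed fails the run):
1. the short foot stands on the flat part of the wedge and the scale is level (x of short_foot in the frame of wedge between 0.01 and 0.042 m and y of short_foot in the frame of wedge between -0.025 and 0.025 m and contact force between wedge and scale above 0.5 N and angle between scale's own z axis and vertical below 0.015 rad), for 0.3 s.
2. the fingers press on the green dot with more than 2 N and the scale stays level (contact force between the fingers and scale above 2 N and horizontal distance between the grasp point and press_dot below 0.035 m and angle between scale's own z axis and vertical below 0.018 rad), for 0.2 s.
At the end, for the whole second after the job is handed in: The short foot rests on the wedge's flat part (10 to 42 mm ahead of the heel, within 25 mm of the middle line) and loads it, the scale is level within 0.015 rad and has moved less than 30 mm, everything at rest and the wedge flat on the board (all of step 1 and distance of scale from where it was at the start of the episode below 0.03 m and linear speed of each of scale, wedge below 0.01 m/s and height (world z) of wedge below 0.038 m); the robot touches nothing.
It fails at once if the wedge is lifted off the board (height (world z) of wedge above 0.042 m or angle between wedge's own z axis and vertical above 0.2 rad).
It fails at once if the scale is lifted or shoved more than 40 mm (distance of scale from where it was at the start of the episode above 0.04 m or height (world z) of scale above 0.044 m).
It fails at once if the scale is leaned on with more than 40 N (contact force between the fingers and scale above 40 N).
It fails at once if a bystander is moved more than 20 mm (distance of any of bearing_b, coupler_b, bearing_a, bolt_a, tape_measure from where it was at the start of the episode above 0.02 m).
It also fails if it takes over 64 s, if anything falls off the work surface, if the arm or the gripper's body presses on something with over 40 N, if the wrist force passes 120 N, or if a joint passes its speed limit or range.

## Working session

There is one attempt and no reset: what is moved stays moved. The work goes in short steps, Python scripts to look and compute and a shell command to move; the robot and the scene stay as the last step left them, time stands still between calls to the robot, and variables do not carry over. Pictures are saved under pics/ and viewed, about 8 in all and at most 12, crops included, and the job is handed in when it is done.

```bash
mkdir -p pics
cat > h.py <<'E'
import numpy as np,cv2
from scipy.spatial.transform import Rotation as R
from plant import manip,eyes
def snap(n,f):
    s=eyes.snapshot(n); cv2.imwrite('pics/'+f+'.png',s['color'][:,:,::-1]); np.savez('pics/'+f+'.npz',**s); return s
def ray(s,u,v):
    K=s['mtx']; x=(u-K[0,2])/K[0,0]; y=(v-K[1,2])/K[1,1]
    return R.from_quat(s['orientation']).apply([x,-y,-1.])
def onz(s,u,v,z):
    d=ray(s,u,v); p=np.array(s['position']); return p+d*(z-p[2])/d[2]
def proj(s,P):
    c=R.from_quat(s['orientation']).inv().apply(np.array(P)-s['position']); K=s['mtx']
    return K[0,0]*c[0]/-c[2]+K[0,2], K[1,1]*-c[1]/-c[2]+K[1,2]
E
python3 - <<'E'
from h import *
a=snap('top','top0');b=snap('side','side0')
print(a['mtx'],a['position'],a['orientation'],b['position'],b['orientation'],a.keys())
print(manip.get_state())
E
```

```text
[[429.86129563   0.         281.53499949]
 [  0.         429.86129563 202.66365036]
 [  0.           0.           1.        ]] [0.38335309 0.0764899  0.96934923] [-0.07129879  0.07380006  0.72222422 -0.68400454] [ 1.27023553 -0.52512845  0.50516031] [0.48914371 0.23296945 0.34328688 0.7672143 ] dict_keys(['color', 'mtx', 'position', 'orientation'])
{'time': 0.1, 'joints': array([-1.30798408e+00,  3.14151762e-01, -4.79974361e-02,  1.21016790e+00,
       -1.20136352e-05,  1.57080877e+00]), 'dq': array([-0.00137812, -0.00255936,  0.00314998,  0.00013231,  0.00051633,
        0.00053574]), 'effort': array([-2.69693137e-04, -5.40767956e+01,  3.40541196e+01,  1.11818683e-02,
        6.58039016e-05, -1.19731118e-05]), 'tool_pos': array([ 0.15575065, -0.57893737,  0.25551481]), 'tcp_rot': array([ 9.91379160e-01,  1.31022070e-01, -1.05591968e-04, -7.53044157e-04]), 'contact_force': array([ 0.30054842,  0.33510845, -0.16607306]), 'wrist_torque': array([0.02225068, 0.00568514, 0.02114848]), 'width': 0.08547101764037597}
```

View pics/top0.png

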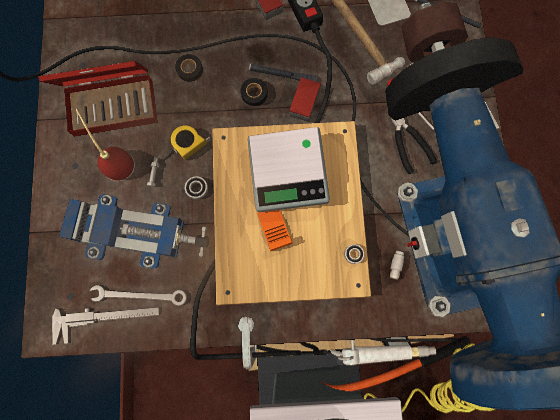

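View pics/side0.png

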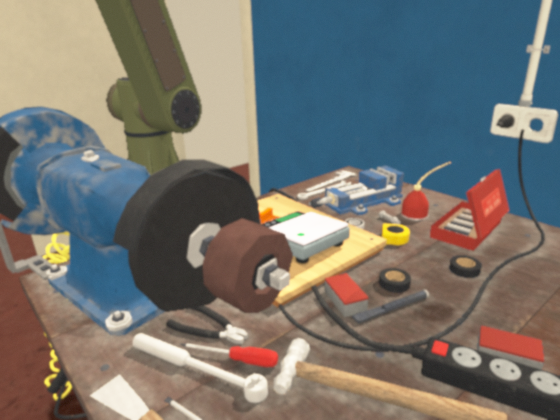

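The top view shows the scale (pan about (287,155), green dot about (306,144)), with the wedge at about (276,230), its heel toward the robot and its tip toward the scale. The side view is mostly blocked by the grinder.

Run:
```python
from h import *
s=dict(np.load('pics/top0.npz')); im=s['color']
crop=im[115:270,205:380,::-1]; cv2.imwrite('pics/crop0.png',cv2.resize(crop,None,fx=4.5,fy=3.8*4.5/4.5,interpolation=cv2.INTER_CUBIC))
hsv=cv2.cvtColor(im,cv2.COLOR_RGB2HSV)
roi=np.zeros(im.shape[:2],np.uint8); roi[200:260,250:310]=1
m=((hsv[...,0]<13)&(hsv[...,1]>190)&(hsv[...,2]>120)).astype(np.uint8)*roi
c=max(cv2.findContours(m,0,2)[0],key=cv2.contourArea)
print('wedge',cv2.contourArea(c),cv2.boxPoints(cv2.minAreaRect(c)),cv2.approxPolyDP(c,2,True)[:,0].tolist())
for z in(.032,.04,.06): print(z,[onz(s,u,v,z)[:2].round(4).tolist() for u,v in cv2.approxPolyDP(c,2,True)[:,0]])
g=((hsv[...,0]>45)&(hsv[...,0]<80)&(hsv[...,1]>150)).astype(np.uint8)
roi[:]=0;roi[135:153,297:316]=1
ys,xs=np.nonzero(g*roi);print('dot',xs.mean(),ys.mean(),len(xs),onz(s,xs.mean(),ys.mean(),.090))
# pan
p=((hsv[...,1]<40)&(hsv[...,2]>170)).astype(np.uint8);roi[:]=0;roi[120:200,240:335]=1
c=max(cv2.findContours(p*roi,0,2)[0],key=cv2.contourArea);b=cv2.boxPoints(cv2.minAreaRect(c));print('pan',b,[onz(s,u,v,.088).round(4).tolist() for u,v in b])
```

```text
wedge 802.0 [[256.62747 212.85406]
 [278.40512 205.01413]
 [291.8796  242.44333]
 [270.10196 250.28326]] [[279, 210], [257, 213], [270, 250], [291, 242]]
0.032 [[0.5623, 0.0743], [0.5582, 0.1234], [0.4749, 0.0986], [0.4898, 0.0519]]
0.04 [[0.5608, 0.0743], [0.5567, 0.123], [0.4741, 0.0984], [0.4889, 0.0521]]
0.06 [[0.557, 0.0744], [0.553, 0.122], [0.4721, 0.0979], [0.4866, 0.0526]]
dot 305.975 143.325 40 [0.69389698 0.00879231 0.09      ]
pan [[248.14124  135.5947  ]
 [317.0266   126.706276]
 [323.67963  178.26718 ]
 [254.79425  187.15561 ]] [[0.719, 0.1325, 0.088], [0.7312, -0.0178, 0.088], [0.6148, -0.0237, 0.088], [0.6034, 0.1229, 0.088]]
```

View pics/crop0.png

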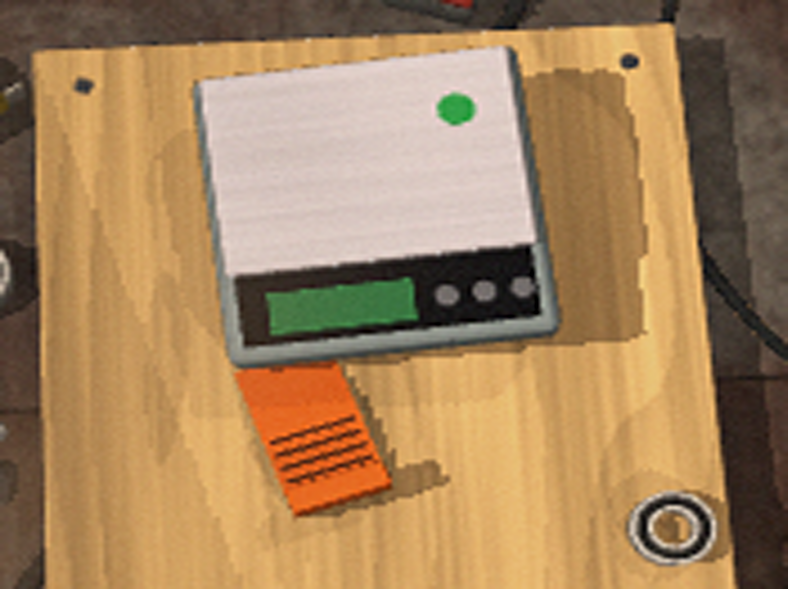

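```bash
cat > m.py <<'E'
from h import *
s=dict(np.load('pics/top0.npz'))
q={'RL':(248.8,136.6,80,73),'RR':(318.8,127.4,80,-73),'FR':(323.4,179.5,-28,-73),'FL':(255.7,187.4,-28,73)}
W={k:onz(s,u,v,.088+(.0564*x-.0603*y)/1000) for k,(u,v,x,y) in q.items()}
for a,b in('RL','RR'),('FL','FR'),('FL','RL'),('FR','RR'):
    d=(W[b]-W[a])[:2]; print(a,b,np.hypot(*d).round(4),np.degrees(np.arctan2(d[1],d[0])).round(2))
dot=onz(s,305.98,143.33,.088+.0054)
for hh in (.03,.04,.05):
  fl=onz(s,257.2,211,.032+hh-.009); fr=onz(s,328.8,200.5,.032+hh+.0003); d=(fr-fl)[:2]; print(hh,fl,fr,np.hypot(*d),np.degrees(np.arctan2(*d[::-1])))
yaw=np.radians(7)
for deg in(4,6,8,10):
    yaw=np.radians(deg); c,t=np.cos(yaw),np.sin(yaw);Rz=np.array([[c,-t],[t,c]])
    org=dot[:2]-Rz@[.046-.0032,-.046+.0034]
    print(deg,'dot',dot,'org',org,'foot',org+Rz@[-.062,.058],'front mid',org+Rz@[-.084,.058])
E
python3 m.py
```

```text
RL RR 0.152 -86.5
FL FR 0.1441 -87.15
FL RL 0.1128 5.02
FR RR 0.1145 1.0
0.03 [0.55869419 0.12171184 0.053     ] [ 0.57152318 -0.03397713  0.0623    ] 0.1562166449301413 -85.28938793173285
0.04 [0.55678071 0.12121834 0.063     ] [ 0.56944865 -0.03275926  0.0723    ] 0.15449782683807925 -85.29679316130847
0.05 [0.55486724 0.12072484 0.073     ] [ 0.56737412 -0.03154139  0.0823    ] 0.1527790113848859 -85.30436501367814
4 dot [0.69268443 0.00904411 0.0934    ] org [0.64701706 0.04855476] foot [0.58112221 0.10208857] front mid [0.5591758  0.10055393]
6 dot [0.69268443 0.00904411 0.0934    ] org [0.64566598 0.04693692] foot [0.57794297 0.09813843] front mid [0.55606349 0.0958388 ]
8 dot [0.69268443 0.00904411 0.0934    ] org [0.64437218 0.04527292] foot [0.57490352 0.09407974] front mid [0.55311762 0.09101793]
10 dot [0.69268443 0.00904411 0.0934    ] org [0.64313724 0.04356478] foot [0.57200757 0.08991744] front mid [0.5503418  0.08609718]
```

Run:
```python
from h import *
s=dict(np.load('pics/top0.npz'));b=dict(np.load('pics/side0.npz'))
def tri(p,q):
    A=[];y=[]
    M=np.zeros((3,3));v=np.zeros(3)
    for c,(u,w) in((s,p),(b,q)):
        d=ray(c,u,w);d/=np.linalg.norm(d);P=np.eye(3)-np.outer(d,d);M+=P;v+=P@c['position']
    return np.linalg.solve(M,v).round(3)
print('stone hub',tri((437,12),(270,278)),'wheel top',tri((455,62),(195,162)))
im=s['color'][:,:,::-1].copy()
for r,col in((.42,(0,255,255)),(.6,(0,255,0))):
  for z in(.2,.4):
    for a in range(-75,10,5):
        u,v=proj(s,[r*np.cos(np.radians(a)),r*np.sin(np.radians(a)),z]); 
        if 0<=u<560 and 0<=v<420: cv2.circle(im,(int(u),int(v)),3 if z<.3 else 1,col,-1)
cv2.imwrite('pics/arc.png',im)
for g in (430,300),(408,190),(520,410): print(onz(s,*g,0))
```

```text
stone hub [ 0.915 -0.256  0.21 ] wheel top [ 0.739 -0.235  0.318]
[ 0.34926084 -0.24652485  0.        ]
[ 0.59924797 -0.22660865  0.        ]
[ 0.11592944 -0.40637442  0.        ]
```

View pics/arc.png

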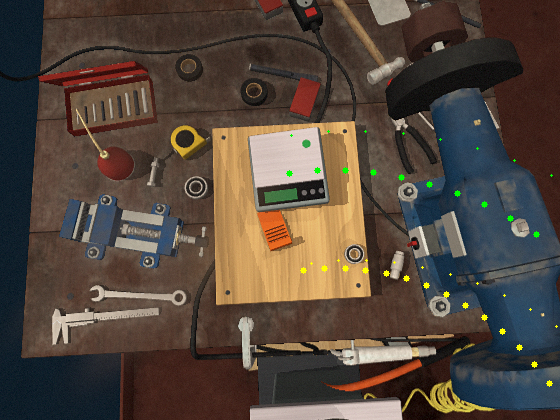

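The arc passes over the grinder, which is about 0.32 m high, so I'll rise above 0.4 m first.

```bash
python3 -m handwheel '[{"linear":[0,0,1],"twist":[0,0,0.4]},{"linear":[0,0,1],"twist":[0,0,0]},{"linear":[0,0,1],"twist":[0,0,0]},{"linear":[0,0,1],"twist":[0,0,0]},{"linear":[0,0,1],"twist":[0,0,0]},{"linear":[0,0,1],"twist":[0,0,0]},{"linear":[0,0,1],"twist":[0,0,0]},{"linear":[0,0,1],"twist":[0,0,0]},{"linear":[0,0,1],"twist":[0,0,0]}]' 0.7; python3 -c "
from h import *;print(manip.get_state())"
```

```text
time: 1.23
tool_pos: [0.1548, -0.5754, 0.4342]
tcp_rot: [0.989, 0.149, -0.001, -0.007]
contact_force: [-0.2, -0.6, -0.3]
width: 0.0259
{'time': 1.225, 'joints': array([-1.30800013e+00,  3.22771810e-01,  3.66114005e-01,  1.62911909e+00,
       -3.24898687e-05,  1.53473904e+00]), 'dq': array([ 1.49743683e-03,  7.08507765e-02,  4.66290424e-01,  4.00923130e-01,
        4.22667639e-04, -1.16871778e-03]), 'effort': array([ 1.05811072e-03, -5.48756397e+01,  3.20698965e+01, -5.94997443e-01,
       -1.99160663e-04, -2.79951635e-06]), 'tool_pos': array([ 0.15477822, -0.57538376,  0.43424245]), 'tcp_rot': array([ 9.88828824e-01,  1.48867234e-01, -8.63483652e-04, -7.44029163e-03]), 'contact_force': array([-0.20120716, -0.63029011, -0.29762773]), 'wrist_torque': array([-0.02102616, -0.01579416,  0.02157351]), 'width': 0.025863115088611832}
```

```bash
python3 -m handwheel '[{"linear":[0.9,0.5,0],"twist":[0,0,0]},{"linear":[0.9,0.5,0],"twist":[0,0,0]},{"linear":[0.9,0.5,0],"twist":[0,0,0]},{"linear":[0.9,0.5,0],"twist":[0,0,0]},{"linear":[0.9,0.5,0],"twist":[0,0,0]},{"linear":[0.9,0.5,0],"twist":[0,0,0]},{"linear":[0.9,0.5,0],"twist":[0,0,0]},{"linear":[0.9,0.5,0],"twist":[0,0,0]},{"linear":[0.9,0.5,0],"twist":[0,0,0]},{"linear":[0.9,0.5,0],"twist":[0,0,0]},{"linear":[0.9,0.5,0],"twist":[0,0,0]},{"linear":[0.9,0.5,0],"twist":[0,0,0]}]' && python3 -m handwheel '[{"linear":[0.3,1,0],"twist":[0,0,0]},{"linear":[0.3,1,0],"twist":[0,0,0]},{"linear":[0.3,1,0],"twist":[0,0,0]},{"linear":[0.3,1,0],"twist":[0,0,0]},{"linear":[0.3,1,0],"twist":[0,0,0]},{"linear":[0.3,1,0],"twist":[0,0,0]},{"linear":[0.3,1,0],"twist":[0,0,0]},{"linear":[0.3,1,0],"twist":[0,0,0]},{"linear":[0.3,1,0],"twist":[0,0,0]},{"linear":[0.3,1,0],"twist":[0,0,0]},{"linear":[0.3,1,0],"twist":[0,0,0]},{"linear":[0.3,1,0],"twist":[0,0,0]}]'; python3 -c "
from h import *;print(manip.get_state()['joints'])"
```

```text
time: 2.72
tool_pos: [0.3874, -0.4393, 0.4265]
tcp_rot: [0.988, 0.153, -0.002, -0.013]
contact_force: [-0.2, -0.4, -0.5]
width: 0.0262
time: 4.22
tool_pos: [0.4608, -0.1802, 0.4273]
tcp_rot: [0.988, 0.154, -0.001, -0.013]
contact_force: [-0.1, -0.5, 0.6]
width: 0.0256
[-0.38599775  0.11346417  0.08724879  1.56027821  0.02142346  2.44692891]
```

```bash
python3 -m handwheel '[{"linear":[0,1,0],"twist":[0,0,0]},{"linear":[0,1,0],"twist":[0,0,0]},{"linear":[0,1,0],"twist":[0,0,0]},{"linear":[0,1,0],"twist":[0,0,0]},{"linear":[0,1,-1],"twist":[0,0,0]},{"linear":[0,1,-1],"twist":[0,0,0]},{"linear":[0,1,-1],"twist":[0,0,0]},{"linear":[0,1,-1],"twist":[0,0,0]},{"linear":[0,1,-1],"twist":[0,0,0]},{"linear":[0,1,-1],"twist":[0,0,0]},{"linear":[0,1,-1],"twist":[0,0,0]},{"linear":[0,1,-1],"twist":[0,0,0]}]'
python3 - <<'E'
from h import *
st=manip.get_state();print(st['joints'],st['tool_pos']);r=R.from_quat(st['tcp_rot']);print(r.as_matrix().round(4))
t=R.from_euler('z',17,degrees=True)*R.from_euler('x',180,degrees=True)
print('twist units',np.degrees((t*r.inv()).as_rotvec())/5)
s=snap('wrist','w1');print(s['mtx'],s['position'])
E
```

```text
time: 5.72
tool_pos: [0.4556, 0.0747, 0.2669]
tcp_rot: [0.988, 0.153, 0.004, -0.012]
contact_force: [-0.3, 0.5, 0.2]
width: 0.0253
[ 0.14667216  0.04147413 -0.35214104  1.16843687  0.02387164  2.98162303] [0.45558262 0.0746855  0.26692214]
[[ 0.9533  0.302   0.0052]
 [ 0.3018 -0.953   0.0249]
 [ 0.0124 -0.0222 -0.9997]]
twist units [-0.28495733  0.06056007 -0.11504587]
[[325.1922621    0.         279.09158464]
 [  0.         325.1922621  213.47769244]
 [  0.           0.           1.        ]] [0.53130459 0.09669393 0.38527621]
```

View pics/w1.png

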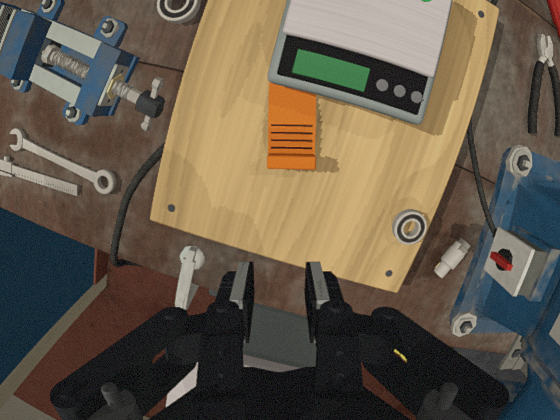

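The wrist view shows the wedge nearly square to the tool: heel rear corners at about (268,169) and (315,168), housing front-left corner at (270,80). I'll measure these with the fisheye model.

```bash
cat >> h.py <<'E'
def fish(s,u,v,z):
    K=s['mtx'];x=(u-K[0,2])/K[0,0];y=(v-K[1,2])/K[1,1];th=np.hypot(x,y);k=np.tan(th)/th
    d=R.from_quat(s['orientation']).apply([x*k,-y*k,-1.]);p=np.array(s['position']);return p+d*(z-p[2])/d[2]
E
python3 - <<'E'
from h import *
s=dict(np.load('pics/w1.npz'));hsv=cv2.cvtColor(s['color'],cv2.COLOR_RGB2HSV)
m=((hsv[...,0]<13)&(hsv[...,1]>190)&(hsv[...,2]>120)).astype(np.uint8);m[:70]=0;m[180:]=0;m[:,:255]=0;m[:,330:]=0
c=max(cv2.findContours(m,0,2)[0],key=cv2.contourArea);a=cv2.approxPolyDP(c,2.5,True)[:,0];print(a.tolist())
for z in(.032,.06):print(z,[fish(s,u,v,z)[:2].round(4).tolist() for u,v in a])
print('housing FL,FR',[fish(s,u,v,z).round(4) for u,v,z in((270,80,.068),(422,121,.077))])
E
```

```text
[[275, 155], [289, 153], [277, 152]]
0.032 [[0.4841, 0.0949], [0.4909, 0.081], [0.4879, 0.0938]]
0.06 [[0.4878, 0.095], [0.4941, 0.0823], [0.4914, 0.094]]
housing FL,FR [array([0.5577, 0.1217, 0.068 ]), array([ 0.5706, -0.0315,  0.077 ])]
```

Run:
```python
from h import *
s=dict(np.load('pics/w1.npz'));hsv=cv2.cvtColor(s['color'],cv2.COLOR_RGB2HSV)
m=((hsv[...,0]<16)&(hsv[...,1]>170)).astype(np.uint8)*255;m[:70]=0;m[185:]=0;m[:,:255]=0;m[:,335:]=0
m=cv2.morphologyEx(m,cv2.MORPH_CLOSE,np.ones((7,7),np.uint8))
c=max(cv2.findContours(m,0,2)[0],key=cv2.contourArea);a=cv2.approxPolyDP(c,2.5,True)[:,0];print(a.tolist())
A=fish(s,268,169,.06)[:2];B=fish(s,315.5,168,.06)[:2];d=B-A;print(A,B,np.hypot(*d),(A+B)/2,'heading',np.degrees(np.arctan2(d[1],d[0]))+90)
h=np.arctan2(d[1],d[0])+np.pi/2;f=np.array([.580,.101]);o=(A+B)/2+.014*np.array([np.cos(h),np.sin(h)]);e=f-o
print('foot in wedge',e@[np.cos(h),np.sin(h)],e@[-np.sin(h),np.cos(h)])
```

```text
[[269, 83], [267, 167], [313, 169], [315, 95]]
[0.47201845 0.09751271] [0.48787334 0.05204347] 0.04815422134207124 [0.4799459  0.07477809] heading 19.223405089511672
foot in wedge 0.08910890957561973 -0.008183224480026629
```

```bash
python3 -m handwheel '[{"linear":[-0.2,-0.4,-0.5],"twist":[-0.28,0.06,-0.1]},{"linear":[0,0,-1],"twist":[0,0,0]},{"linear":[0,0,-1],"twist":[0,0,0]},{"linear":[0,0,-1],"twist":[0,0,0]},{"linear":[0,0,-1],"twist":[0,0,0]},{"linear":[0,0,-1],"twist":[0,0,0]},{"linear":[0,0,-1],"twist":[0,0,0]},{"linear":[0,0,-1],"twist":[0,0,0]},{"linear":[0,0,0],"twist":[0,0,0]}]'
cat > t.py <<'E'
from h import *
import sys
st=manip.get_state();r=R.from_quat(st['tcp_rot']);t=R.from_euler('z',float(sys.argv[1]),degrees=True)*R.from_euler('x',180,degrees=True)
print(st['tool_pos'],st['contact_force'],'twist units',(np.degrees((t*r.inv()).as_rotvec())/5).round(2))
E
python3 t.py 17
```

```text
time: 6.9
tool_pos: [0.4475, 0.0621, 0.1124]
tcp_rot: [0.989, 0.145, -0.001, 0.005]
contact_force: [0.6, 0.3, -0.0]
width: 0.0255
[0.44752384 0.06212294 0.11241898] [ 0.58518033  0.30917366 -0.0245557 ] twist units [0.11 0.   0.07]
```

```bash
python3 -m handwheel '[{"linear":[0.1,0.15,-0.9],"twist":[0.1,0,0.07]},{"linear":[0,0,-0.8],"twist":[0,0,0]},{"linear":[0,0,-0.6],"twist":[0,0,0]},{"linear":[0,0,0],"twist":[0,0,0]}]'; python3 t.py 17
```

```text
time: 7.4
tool_pos: [0.452, 0.0638, 0.0691]
tcp_rot: [0.989, 0.147, 0.003, 0.001]
contact_force: [-0.5, 0.6, -0.2]
width: 0.0256
[0.45197662 0.06384998 0.06912776] [-0.45021006  0.57598244 -0.22425887] twist units [0.02 0.07 0.03]
```

```bash
python3 -m handwheel '[{"linear":[0,0.1,-0.25],"twist":[0,0.05,0]},{"linear":[0.28,0.1,0],"twist":[0,0,0]},{"linear":[0.28,0.09,0],"twist":[0,0,0]},{"linear":[0.28,0.09,0],"twist":[0,0,0]},{"linear":[0,0,0],"twist":[0,0,0]}]'; python3 t.py 17
python3 - <<'E'
from h import *
snap('wrist','w2')
E
```

```text
time: 8.02
tool_pos: [0.4718, 0.0723, 0.0657]
tcp_rot: [0.989, 0.147, 0.002, 0.001]
contact_force: [0.1, 0.5, 0.4]
width: 0.0255
[0.47177676 0.07226202 0.06570423] [0.14945552 0.52604907 0.38529651] twist units [0.02 0.05 0.03]
```

View pics/w2.png

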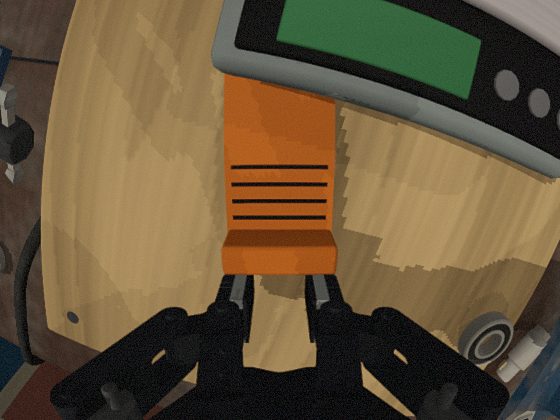

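```bash
python3 -m handwheel '[{"linear":[0.24,0.07,0],"twist":[0,0.05,0]},{"linear":[0.24,0.07,0],"twist":[0,0,0]},{"linear":[0.24,0.07,0],"twist":[0,0,0]},{"linear":[0.24,0.07,0],"twist":[0,0,0]},{"linear":[0.24,0.07,0],"twist":[0,0,0]},{"linear":[0.24,0.07,0],"twist":[0,0,0]}]'; python3 t.py 17
```

```text
time: 8.82
tool_pos: [0.4788, 0.0746, 0.0618]
tcp_rot: [0.989, 0.146, -0.022, 0.004]
contact_force: [-13.6, -3.4, 11.3]
width: 0.0258
[0.47877457 0.07463284 0.06182691] [-13.60920031  -3.40050801  11.32755752] twist units [ 0.17 -0.48  0.05]
```

```bash
python3 -m handwheel '[{"linear":[-0.2,-0.06,0.3],"twist":[0.1,-0.5,0]},{"linear":[-0.1,-0.03,0.1],"twist":[0,0,0]},{"linear":[0,0,0],"twist":[0,0,0]}]'; python3 t.py 17
python3 - <<'E'
from h import *
snap('wrist','w3')
E
```

```text
time: 9.2
tool_pos: [0.4732, 0.0729, 0.0699]
tcp_rot: [0.989, 0.146, 0.0, 0.003]
contact_force: [-0.2, -0.1, 0.2]
width: 0.0259
[0.47323847 0.07289419 0.06985213] [-0.21810873 -0.14505814  0.23255666] twist units [0.06 0.02 0.05]
```

View pics/w3.png

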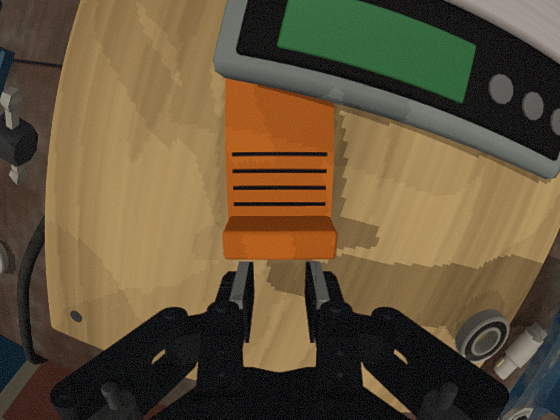

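```bash
python3 -m handwheel '[{"linear":[0.2,0.06,-0.2],"twist":[0.05,0,0.05]},{"linear":[0.3,0.09,0],"twist":[0,0,0]},{"linear":[0.3,0.09,0.05],"twist":[0,-0.1,0]},{"linear":[0.3,0.09,0.1],"twist":[0,-0.15,0]},{"linear":[0.3,0.09,0.1],"twist":[0,-0.15,0]}]'; python3 t.py 17
```

```text
time: 9.88
tool_pos: [0.488, 0.0777, 0.0651]
tcp_rot: [0.989, 0.148, 0.003, 0.005]
contact_force: [-5.2, -2.6, -1.0]
width: 0.0258
[0.48796942 0.07766643 0.06505865] [-5.23263543 -2.5771625  -1.02551608] twist units [0.11 0.08 0.01]
```

```bash
python3 -m handwheel '[{"linear":[0.3,0.09,0.05],"twist":[0.1,-0.05,0]},{"linear":[0.3,0.09,0.07],"twist":[0,-0.1,0]},{"linear":[0.3,0.09,0.07],"twist":[0,-0.1,0]},{"linear":[0.3,0.09,0.07],"twist":[0,-0.1,0]}]'; python3 t.py 17;python3 - <<'E'
from h import *
snap('wrist','w4');snap('top','t4')
a=cv2.imread('pics/w4.png');b=cv2.imread('pics/t4.png')[110:260,215:365];cv2.imwrite('pics/c4.png',np.hstack([cv2.resize(a[:330,120:],(440,330)),cv2.resize(b,(330,330),interpolation=cv2.INTER_CUBIC)]))
E
```

```text
time: 10.38
tool_pos: [0.4959, 0.0805, 0.064]
tcp_rot: [0.989, 0.147, 0.001, 0.006]
contact_force: [-12.2, -4.1, 9.9]
width: 0.0257
[0.49592277 0.08054802 0.06396681] [-12.16153702  -4.09461429   9.94965052] twist units [0.12 0.04 0.02]
```

View pics/c4.png

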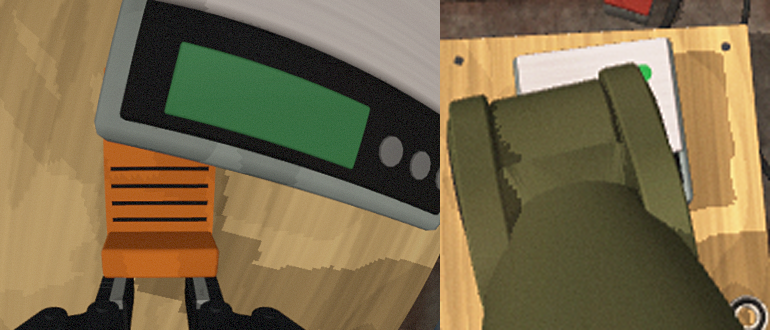

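```bash
python3 -m handwheel '[{"linear":[0.2,0.06,0.2],"twist":[0.1,-0.05,0]},{"linear":[0.3,0.09,0.15],"twist":[0,-0.1,0]},{"linear":[0.3,0.09,0.1],"twist":[0,-0.1,0]},{"linear":[0.3,0.09,0.1],"twist":[0,-0.1,0]}]'; python3 t.py 17;python3 - <<'E'
from h import *
a=dict(np.load('pics/w4.npz'));print('housing FL before', fish(a,120+101/440*440,132,.068))
E
```

```text
time: 10.98
tool_pos: [0.5066, 0.0844, 0.068]
tcp_rot: [0.989, 0.147, 0.004, 0.005]
contact_force: [-5.3, -1.9, -0.0]
width: 0.0258
[0.50664465 0.08444205 0.06798516] [-5.33965997 -1.85633576 -0.0175335 ] twist units [0.09 0.1  0.02]
housing FL before [0.55931667 0.12191481 0.068     ]
```

```bash
python3 -m handwheel '[{"linear":[0.3,0.09,0.03],"twist":[0.1,0,0]},{"linear":[0.3,0.09,0.08],"twist":[0,-0.1,0]},{"linear":[0.3,0.09,0.08],"twist":[0,-0.1,0]},{"linear":[0.3,0.09,0.1],"twist":[0,-0.1,0]}]'; python3 t.py 17
```

```text
time: 11.48
tool_pos: [0.5171, 0.0884, 0.0652]
tcp_rot: [0.989, 0.147, 0.002, 0.003]
contact_force: [-8.1, -3.2, -2.6]
width: 0.0258
[0.51710681 0.08843651 0.06523069] [-8.11977426 -3.1763315  -2.59459757] twist units [0.07 0.05 0.03]
```

```bash
python3 -m handwheel '[{"linear":[0.3,0.08,0.05],"twist":[0.05,-0.05,0]},{"linear":[0.3,0.08,0.08],"twist":[0,-0.1,0]},{"linear":[0.3,0.08,0.08],"twist":[0,-0.1,0]}]'; python3 t.py 17;python3 - <<'E'
from h import *
s=snap('wrist','w5');a=cv2.imread('pics/w5.png');cv2.imwrite('pics/c5.png',cv2.resize(a[:330,120:460],None,fx=1.7,fy=1.7))
E
```

```text
time: 11.85
tool_pos: [0.521, 0.0897, 0.0638]
tcp_rot: [0.989, 0.146, -0.002, 0.005]
contact_force: [-16.7, -4.9, 13.0]
width: 0.0254
[0.5209713  0.08973732 0.0637672 ] [-16.67810188  -4.90959261  13.00575701] twist units [ 0.11 -0.04  0.03]
```

View pics/c5.png

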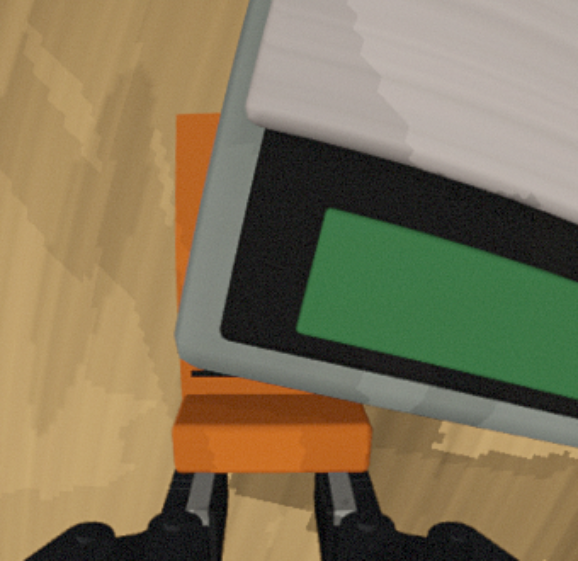

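Run:
```python
from h import *
s=dict(np.load('pics/w5.npz'))
f=lambda x,y,z:fish(s,x/1.7+120,y/1.7,z)[:2]
A=f(173,472,.06);B=f(371,472,.06);d=B-A;h=np.arctan2(d[1],d[0])+np.pi/2
print(A,B,np.hypot(*d),np.degrees(h)); ex=np.array([np.cos(h),np.sin(h)]);ey=np.array([-ex[1],ex[0]])
o=(A+B)/2+.014*ex;print('origin',o)
t=f(177,114,.033);print('left tip in wedge',(t-o)@ex,(t-o)@ey)
for z in(.06,.07,.08):
  fl=f(180,355,z);fr=f(577,443,z);e=(fr-fl)/np.hypot(*(fr-fl));yaw=np.arctan2(e[1],e[0])+np.pi/2
  c=np.array([np.cos(yaw),np.sin(yaw)]);foot=fl+.022*c+.022*e
  print(z,fl,np.degrees(yaw),'foot',foot,'in wedge',(foot-o)@ex,(foot-o)@ey)
```

```text
[0.52420376 0.11728794] [0.53848382 0.06918871] 0.05017425635052957 16.53549909778355
origin [0.5447648  0.09722285]
left tip in wedge 0.07489188023461654 0.025174506906916406
0.06 [0.55500342 0.12268666] 3.207637272863945 foot [0.57819996 0.10195213] in wedge 0.0333983964239996 -0.004982268845993376
0.07 [0.55856448 0.12203335] 3.2076372728640465 foot [0.58176102 0.10129882] in wedge 0.036626246927518556 -0.006622075754805505
0.08 [0.56212555 0.12138003] 3.207637272864034 foot [0.58532208 0.1006455 ] in wedge 0.03985409743103761 -0.00826188266361772
```

```bash
python3 -m handwheel '[{"linear":[0.15,0.04,0.25],"twist":[0.1,0,0]},{"linear":[0.25,0.07,0.12],"twist":[0,-0.1,0]},{"linear":[0.25,0.07,0.1],"twist":[0,-0.1,0]}]'; python3 t.py 17
```

```text
time: 12.28
tool_pos: [0.5225, 0.0906, 0.067]
tcp_rot: [0.989, 0.146, -0.006, 0.003]
contact_force: [-10.2, -4.4, 2.6]
width: 0.0252
[0.52254043 0.09063964 0.06701023] [-10.19665924  -4.39203668   2.58716436] twist units [ 0.08 -0.12  0.04]
```

```bash
python3 -m handwheel '[{"linear":[0.3,0.09,0.1],"twist":[0.1,-0.15,0]},{"linear":[0.3,0.09,0.12],"twist":[0,-0.1,0]},{"linear":[0.3,0.09,0.12],"twist":[0,-0.1,0]}]'; python3 t.py 17
```

```text
time: 12.65
tool_pos: [0.5246, 0.0915, 0.0671]
tcp_rot: [0.989, 0.146, -0.006, 0.003]
contact_force: [-11.9, -4.7, -0.1]
width: 0.0254
[0.52462736 0.09154854 0.06707337] [-11.89004964  -4.68414774  -0.08698853] twist units [ 0.08 -0.14  0.05]
```

```bash
python3 -m handwheel '[{"linear":[-0.25,-0.07,0],"twist":[0,0,0]},{"linear":[0,0,0],"twist":[0,0,0]},{"linear":[0,0,0],"twist":[0,0,0]}]'; python3 t.py 17;python3 - <<'E'
from h import *
s=snap('wrist','w6');a=cv2.imread('pics/w6.png');cv2.imwrite('pics/c6.png',cv2.resize(a[:330,120:460],None,fx=1.7,fy=1.7))
E
```

```text
time: 13.02
tool_pos: [0.5211, 0.0905, 0.0665]
tcp_rot: [0.989, 0.146, -0.006, 0.003]
contact_force: [-0.2, 0.1, 0.5]
width: 0.0258
[0.52114978 0.09051318 0.06649767] [-0.24466495  0.05713694  0.4743475 ] twist units [ 0.08 -0.12  0.05]
```

View pics/c6.png

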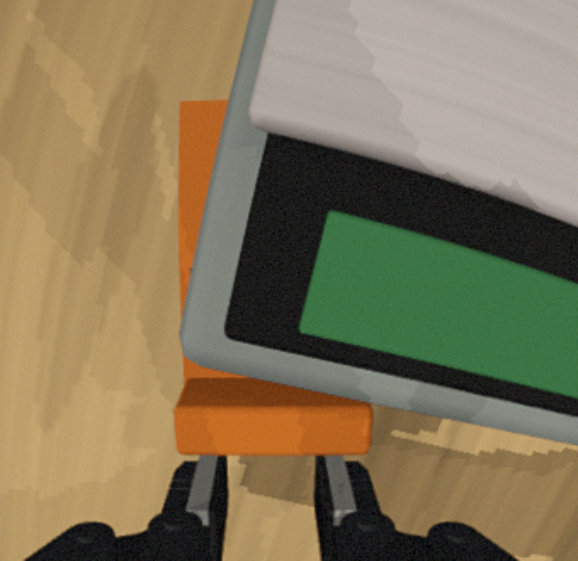

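Run:
```python
from h import *
s=dict(np.load('pics/w6.npz'))
f=lambda x,y,z:fish(s,x/1.7+120,y/1.7,z)[:2]
A=f(177,454,.06);B=f(370,454,.06);d=B-A;h=np.arctan2(d[1],d[0])+np.pi/2
ex=np.array([np.cos(h),np.sin(h)]);ey=np.array([-ex[1],ex[0]])
o=(A+B)/2+.014*ex;print('origin',o,np.hypot(*d),np.degrees(h))
t=f(180,101,.033);print('left tip in wedge',(t-o)@ex,(t-o)@ey)
for z in(.06,.07,.08):
  fl=f(184,353,z);fr=f(577,443,z);e=(fr-fl)/np.hypot(*(fr-fl));yaw=np.arctan2(e[1],e[0])+np.pi/2
  c=np.array([np.cos(yaw),np.sin(yaw)]);foot=fl+.022*c+.022*e
  print(z,fl,np.degrees(yaw),'foot',foot,'in wedge',(foot-o)@ex,(foot-o)@ey)
```

```text
origin [0.54867282 0.09875508] 0.04914155499965624 16.60208938572948
left tip in wedge 0.07485022845810341 0.02497228455646128
0.06 [0.55504811 0.12280934] 2.8128441477807096 foot [0.57810122 0.10191547] in wedge 0.02910459219387047 -0.005379745138697713
0.07 [0.55863334 0.12218331] 2.8128441477806967 foot [0.58168645 0.10128944] in wedge 0.032361490433471904 -0.007004063407292201
0.08 [0.56221857 0.12155728] 2.8128441477807606 foot [0.58527169 0.10066341] in wedge 0.03561838867307323 -0.008628381675886617
```

The heel corner now meets the housing. The foot is about 30 mm ahead of the heel and 6 mm off the middle line, and the scale hasn't moved. I'll back off, rise and look at the dot.

```bash
python3 -m handwheel '[{"linear":[-0.8,-0.25,0],"twist":[0,0,0]},{"linear":[-0.8,-0.25,0.2],"twist":[0.08,-0.12,0]},{"linear":[0,0,1],"twist":[0,0,0]},{"linear":[0,0,1],"twist":[0,0,0]},{"linear":[0,0,1],"twist":[0,0,0]},{"linear":[0,0,1],"twist":[0,0,0]},{"linear":[0,0,1],"twist":[0,0,0]},{"linear":[0.5,-0.3,0.5],"twist":[0,0,0]},{"linear":[1,-0.4,0],"twist":[0,0,0]},{"linear":[1,-0.4,0],"twist":[0,0,0]},{"linear":[1,-0.4,0],"twist":[0,0,0]},{"linear":[1,-0.4,0],"twist":[0,0,0]}]' 1 && python3 -m handwheel '[{"linear":[1,-0.4,0],"twist":[0,0,0]},{"linear":[1,-0.4,0],"twist":[0,0,0]},{"linear":[1,-0.4,0],"twist":[0,0,0]},{"linear":[1,-0.4,0],"twist":[0,0,0]},{"linear":[0,0,0],"twist":[0,0,0]},{"linear":[0,0,0],"twist":[0,0,0]}]'; python3 t.py 17;python3 - <<'E'
from h import *
s=snap('wrist','w7');hsv=cv2.cvtColor(s['color'],cv2.COLOR_RGB2HSV)
g=((hsv[...,0]>45)&(hsv[...,0]<80)&(hsv[...,1]>130)).astype(np.uint8)
for c in cv2.findContours(g,0,2)[0]:
    if cv2.contourArea(c)>60: (u,v),r=cv2.minEnclosingCircle(c);print(u,v,r,cv2.contourArea(c),fish(s,u,v,.088))
E
```

```text
time: 14.58
tool_pos: [0.5883, 0.0411, 0.1868]
tcp_rot: [0.989, 0.146, 0.006, -0.0]
contact_force: [-0.6, -1.0, 0.4]
width: -0.0
time: 15.32
tool_pos: [0.6752, 0.0045, 0.1832]
tcp_rot: [0.989, 0.145, 0.006, 0.0]
contact_force: [0.8, 0.7, 0.8]
width: -0.0
[0.67515642 0.00447146 0.18320447] [0.78562893 0.71973017 0.82676266] twist units [-0.02  0.14  0.06]
285.7441711425781 200.4534912109375 12.268107414245605 433.0 [0.69560948 0.00659717 0.088     ]
```

View pics/w7.png

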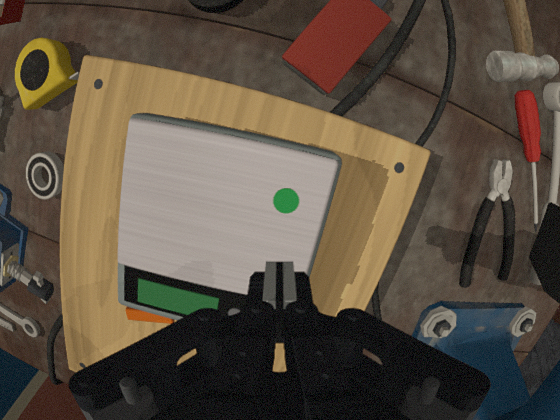

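The wrist view shows the green dot at (286,200), which is (0.696, 0.007) and matches the position expected for a level scale. The closed fingers are just in front of it.

```bash
python3 -m handwheel '[{"linear":[0.5,0.05,-0.5],"twist":[0,0.1,0]},{"linear":[0.5,0.05,-0.5],"twist":[0,0,0]},{"linear":[0,0,-0.7],"twist":[0,0,0]},{"linear":[0,0,-0.7],"twist":[0,0,0]},{"linear":[0,0,-0.3],"twist":[0,0,0]},{"linear":[0,0,0],"twist":[0,0,0]}]'; python3 t.py 17
```

```text
time: 16.12
tool_pos: [0.6944, 0.0076, 0.124]
tcp_rot: [0.989, 0.146, 0.0, -0.001]
contact_force: [-0.8, 0.5, 1.0]
width: 0.0003
[0.69444663 0.00755962 0.12404654] [-0.79121537  0.47008918  0.99128499] twist units [-0.02  0.01  0.05]
```

```bash
python3 -m handwheel '[{"linear":[0,0,-0.25],"twist":[0,0,0]},{"linear":[0,0,-0.15],"twist":[0,0,0]},{"linear":[0,0,0],"twist":[0,0,0]}]'; python3 -m handwheel '[{"linear":[0,0,-0.15],"twist":[0,0,0]}]'; python3 -m handwheel '[{"linear":[0,0,-0.1],"twist":[0,0,0]}]'
```

```text
time: 16.5
tool_pos: [0.6949, 0.0075, 0.1166]
tcp_rot: [0.989, 0.146, 0.001, -0.001]
contact_force: [-0.4, 0.0, 0.3]
width: -0.0
time: 16.62
tool_pos: [0.6954, 0.0075, 0.1141]
tcp_rot: [0.989, 0.146, 0.002, -0.001]
contact_force: [0.1, 0.6, 0.2]
width: -0.0
time: 16.75
tool_pos: [0.6953, 0.0074, 0.1128]
tcp_rot: [0.989, 0.146, 0.002, -0.001]
contact_force: [-4.4, 0.7, 11.4]
width: 0.0001
```

```bash
python3 -m handwheel '[{"linear":[0,0,0],"twist":[0,0,0]}]'; python3 -m handwheel '[{"linear":[0,0,-0.03],"twist":[0,0,0]}]';python3 -m handwheel '[{"linear":[0,0,-0.05],"twist":[0,0,0]}]'
```

```text
time: 16.88
tool_pos: [0.6954, 0.0074, 0.113]
tcp_rot: [0.989, 0.146, 0.002, -0.001]
contact_force: [0.1, 0.0, -0.3]
width: -0.0003
time: 17.0
tool_pos: [0.6955, 0.0074, 0.1129]
tcp_rot: [0.989, 0.146, 0.002, -0.001]
contact_force: [-2.4, -0.8, 5.2]
width: 0.0002
time: 17.12
tool_pos: [0.6955, 0.0074, 0.1128]
tcp_rot: [0.989, 0.146, 0.002, -0.0]
contact_force: [-3.4, -0.9, 10.2]
width: 0.0002
```

```bash
python3 -m handwheel '[{"linear":[0,0,-0.05],"twist":[0,0,0]},{"linear":[0,0,-0.05],"twist":[0,0,0]},{"linear":[0,0,-0.05],"twist":[0,0,0]},{"linear":[0,0,-0.05],"twist":[0,0,0]},{"linear":[0,0,-0.05],"twist":[0,0,0]}]'; python3 -m handwheel '[{"linear":[0,0,0.2],"twist":[0,0,0]},{"linear":[0,0,1],"twist":[0,0,0]},{"linear":[0,0,1],"twist":[0,0,0]},{"linear":[-0.5,0,1],"twist":[0,0,0]},{"linear":[-0.5,0,1],"twist":[0,0,0]},{"linear":[-1,0,1],"twist":[0,0,0]},{"linear":[-1,0,1],"twist":[0,0,0]},{"linear":[-1,0,1],"twist":[0,0,0]},{"linear":[-1,0,1],"twist":[0,0,0]},{"linear":[-1,0,1],"twist":[0,0,0]},{"linear":[-1,0,0],"twist":[0,0,0]},{"linear":[0,0,0],"twist":[0,0,0]}]'
python3 - <<'E'
from h import *
s=snap('wrist','w8');snap('side','s8');print(manip.get_state()['tool_pos'])
a=cv2.imread('pics/w8.png')[:300];b=cv2.resize(cv2.imread('pics/s8.png')[180:300,220:400],(450,300),interpolation=cv2.INTER_CUBIC);b0=cv2.resize(cv2.imread('pics/side0.png')[180:300,220:400],(450,300),interpolation=cv2.INTER_CUBIC)
cv2.imwrite('pics/c8.png',np.vstack([np.hstack([b0[:,:390],b[:,:390]]),np.pad(a,((0,0),(0,220),(0,0)))]))
E
```

```text
time: 17.75
tool_pos: [0.6955, 0.0074, 0.1128]
tcp_rot: [0.989, 0.146, 0.004, -0.0]
contact_force: [-2.8, 0.1, 8.0]
width: 0.0003
time: 19.25
tool_pos: [0.545, 0.0074, 0.3071]
tcp_rot: [0.989, 0.146, 0.004, -0.0]
contact_force: [0.3, 0.3, 0.8]
width: 0.0001
[0.5465579  0.00742338 0.3067626 ]
```

View pics/c8.png

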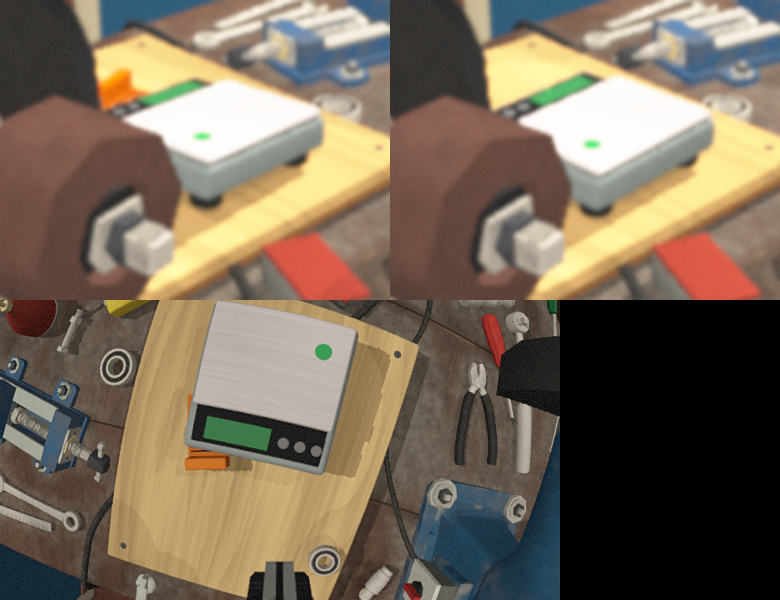

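The side view before and after shows the scale levelled, with the wedge in place and everything else where it was. The pan met the fingertips at z ≈ 0.088, the height expected for a level scale.

```bash
python3 -c "
from h import *;print(manip.job_done(),manip.get_state()['dq'].round(3))"
```

```text
the job is handed in; nothing more can be done
the job is handed in; nothing more can be done
```

The job is handed in at about 19.3 s of robot time. The wedge is under the short foot, the scale looks level, and it didn't rock when I pressed the green dot. No verdict is reported.

- **Wedge:** I pushed it along the board with the fingers on its heel, stopping when the heel's corner met the housing. From the wrist camera the foot is about 29–35 mm ahead of the heel, depending on the assumed housing height and most likely about 30 mm. It is about 6 mm off the middle line.
- **Pushing force:** The wedge jammed early on because the fingers pressed down on the heel. I backed off and carried on with a slight upward correction. The push peaked at about 17 N sideways, with up to 13 N pressing down on the wedge. That is above the 8 N the scale is said to resist, but its housing corner moved no more than about 2 mm by camera.
- **Level and press:** The fingertips met the pan at z ≈ 0.088 m, the expected level height (about 0.093 m when leaning). I pressed with about 8–10 N for roughly 0.6 s, after a first touch of about 11 N. The tool height stayed at 0.1128 m throughout. I did not measure the tilt angle directly.
- **At the end:** The arm was clear with no contact force. The last pictures show the scale in place, the wedge flat, and no sign that the bystanders had moved. I forgot to measure speeds before handing in; the check I ran afterwards came back empty.

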